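# Hang-off and open a filler pot

### The arm

A 7-joint arm with a two-finger parallel gripper is mounted at the origin on the work surface. World frame = base frame: x ahead of the robot, y to its left, z up, the work surface at z = 0. Lengths are in m, angles in rad, forces in N, time in s.
With the tool pointing down it reaches from about 0.4 to 0.85 m from the base axis. Payload 10.4 kg.
Tool frame: the origin (TCP) lies midway between the tips of the shut fingers; the grasp point (between the pads) lies 19 mm behind it; z points along the fingers, y is the line along which they close (so a half turn about z gives the same grasp; the last joint's range is limited). The gripper opens to 87 mm and grips with 3 to 60 N. Pads are 19 mm wide; open, the fingers measure 117 mm over their backs; the gripper's body (75 mm by 190 mm) begins 51 mm behind the grasp point.
Start: joints at [1.214, 0.332, -0.065, 1.46, 0.022, 1.35, -0.088], TCP at [0.205, -0.591, 0.223] pointing down, gripper open.
Joint ranges: [-2.6, 2.6], [-0.5, 2.12], [-1.47, 1.34], [0.16, 2.42], [-1.27, 4.41], [0.06, 2.06], [-2.6, 2.6]. Speed limits (rad/s): [2.22, 2.22, 2.79, 2.79, 3.14, 3.14, 3.14].

### API

Orientations are given as a unit quaternion [x, y, z, w].
In Python, from bench import r gives the robot as it stands.
- The arm moves only by the tool arm_command, never from a script. Its argument "moves" is one flat list of numbers, 4 for each row, row after row: the shift along the tool's x, y, z in cm, then the turn about the tool's z in degrees. A call has 1 to 12 rows; each row shifts and turns the commanded pose from where the row before left it, along the tool's axes as they then stand; what a row does not reach is not made up. A row lasts 1/12 s, in which the tool goes at most 41.7 mm and 7.16 degrees, less where a joint would pass 70% of its speed; a pose out of reach is approached as far as the arm can. A call with a gripper value outside its range is refused whole. "fingers" is the opening in per cent of the stroke, from 0 (shut) to 100 (fully open), set as the call begins (left out, the last holds). The fingers move at their own pace and stop on an object; "squeeze" is the grip in N (left out, the last holds). Time passes only in rows, so rows that do not move let the fingers close. It gives the time, the measured TCP pose, the force, the opening and the grip force at its end, in the units of the state.
- r.read_state(): the state, without advancing time (a new reading comes with each control period).
- r.camera(name): name is "scene" or "top"; returns the picture (480x640x3 uint8, red, green, blue); there is no depth.
- r.camera_info(name): a dict with "fx", "fy", "cx", "cy" (pixels), "k1" (the pictures are not rectified: a ray, as slopes to the right and down, at radius r is drawn at 1 + k1 r^2 times it, then the intrinsics apply), "origin" and "attitude" of the camera in the world. Camera axes: x right, y up, looking along -z (the intrinsics and any distortion apply to the point x, -y, -z); pixel columns grow to the right and rows downward; lengths in m; the calibration is good to about 2 mm. A picture is of the moment at which its call begins. camera_info takes no time and is no camera call.
- r.close_job(): hands the job in; it is judged then, once.
The state is a dict: "time": time; "joint_positions": joint angles; "joint_vel": joint speeds; "joint_torque": joint torques, N m; "ee_pos": TCP position; "eef_rot": TCP orientation; "ft_force": force on the tool from outside, world axes, zero at the start; "torque": the same for the moment, N m; "width": finger opening in m; "grip_force": force on a finger pad.
Only numpy, scipy, OpenCV 4.12 (cv2) and the standard library are available. Lean on these libraries where they do the work, as an engineer would, in place of code of your own. Each camera call takes 0.05 s, during which the arm holds its last target. There are 200 camera calls.

### The job

Lift the closed pot of filler up and off its hanging fork and, keeping it upright, set it fully down in the square nest, which stops it turning. Unscrew the tight green cap anticlockwise until its threads let go (about 65 degrees, not much further). Raise it level just clear of the pot's mouth, a finger's breadth, and finish still holding it there, the pot standing in the nest and the other things left alone.

Things in the scene. Friction and masses are not known exactly. Their poses are not given: they have to be found in the camera images.
- pot: white square pot, orange patch on each side, 0.35 kg +-30 %. Origin: centre of its underside, z up, x and y along its sides. Body 60 x 60 mm, 70 tall; round neck 33 mm across from z = 70 to 112 (mouth); hanging flange 52 mm across at z = 92 to 96. Starts hung by the flange on the fork, underside 58 mm above the bench, turned up to 0.25 rad against the fork
- cap: green ribbed screw cap, 52 mm across, 36 tall, 50 g. Origin: centre of its lower rim, z up. Screwed on, its rim is 98 mm and its top 134 mm above the pot's underside. Lugs inside it sit under thread ramps, so lifting it lifts the pot (up to 3 mm play); after 55 degrees (0.96 rad) anticlockwise it lifts off freely. Turning takes about 0.3 N m: grip firmly (some 40 N) from above
- plug (a joint): how far the cap's seal is turned on the pot, rad, anticlockwise from above positive: 0 closed (a stop), threads let go at 0.96, over 1.45 is too far, hard stop 1.6. The seal, a disc with a rib 5 mm high on the mouth, turns with the cap (play up to 0.2 rad), stays on the pot and stays where turned; the cap slides up off it
- pot_mouth (a point): centre of the pot's mouth, on the pot's axis, 112 mm above its underside
- fork: fixed stand, two prongs pointing to its own -x (open end). Origin on the bench below the hanging point. Prongs 39 mm apart, 6 thick, tops at 150 mm; ends upturned by 6 mm, 33 to 38 mm from the hanging point. Blue post 54 to 70 mm behind it, no higher. They hold the pot's neck, 16 mm of it free below: raise 7 to 15 mm, draw out level along -x by 95 mm, only then raise more
- fork_seat (a point): hanging point: centre between the prongs at the height of their tops, 150 mm above the bench
- nest: fixed square bracing nest of pale wood on a dark plate 130 mm square. Origin on the bench under its centre, x and y along its sides. Pocket 66 x 66 mm, floor 8 mm above the bench, straight walls to 28 mm, flared mouth to about 36 mm. The pot fits any of four ways round
- nest_floor (a point): centre of the nest's pocket floor, 8 mm above the bench; the underside of the seated pot's centre comes here
- tin: bystander: closed round tin, 60 mm across, 85 mm tall, origin under its centre
- knife: bystander: filling knife with a green handle, 200 mm long, about 20 mm tall, lying flat along its own x, origin under its middle
- offcut: bystander: pale wood offcut 55 x 150 x 40 mm, long along its own y, origin under its centre
Mind the look-alikes: they are no part of the job. Of the things shaped like the cap, the green one is meant.

How it is judged:
By the outcome, as a careful person would: the job done as asked, in the order asked, and still so for the second after the job is handed in, while the arm keeps its last pose, push and grip.
It also fails if it takes over 53 s, if anything falls off the work surface, if the arm or the gripper's body presses on something with over 40 N, if the wrist force passes 120 N, or if a joint passes its speed limit or range.

## Working session

There is one attempt and no reset: what is moved stays moved. The work goes in short steps, Python scripts to look and compute and a tool call to move; the robot and the scene stay as the last step left them, time stands still between calls to the robot, and variables do not carry over. Pictures are saved under pics/ and viewed, at most 13 in all, crops included, and the job is handed in when it is done.

Besides the shell and the picture viewer there is one more tool, called after "Request:" as name(argument=value, ...) on one line, values as JSON. arm_command: Moves the arm, as the interface text tells. Its arguments: {"type":"object","properties":{"moves":{"type":"array"},"fingers":{"type":"number"},"squeeze":{"type":"number"}},"required":["moves"]}

```bash
ls; mkdir -p pics
python3 - <<'E'
from bench import r
import cv2
for n in("scene","top"):
    im=r.camera(n); cv2.imwrite(f"pics/{n}0.png",im[:,:,::-1]); print(n,r.camera_info(n))
s=r.read_state(); print(s)
E
```

```text
pics
scene {'fx': 541.6881392845379, 'fy': 541.6881392845379, 'cx': 319.84185901703177, 'cy': 231.1368082500448, 'k1': -0.1270243135409518, 'origin': array([ 1.10151273, -0.58847222,  0.67156401]), 'attitude': array([0.42107175, 0.16503954, 0.3276679 , 0.82951449])}
top {'fx': 461.71398922907935, 'fy': 461.71398922907935, 'cx': 314.53565907565576, 'cy': 238.41042782274113, 'k1': -0.003433899225084242, 'origin': array([ 0.50992118, -0.0511579 ,  0.86157886]), 'attitude': array([ 0.02313335, -0.03641315, -0.70429315,  0.70859727])}
{'time': 0.1, 'joint_positions': array([ 1.2143908 ,  0.33282855, -0.06466161,  1.46082626,  0.0215944 ,
        1.34992031, -0.08848723]), 'joint_vel': array([-0.00131886, -0.00074772, -0.00046237, -0.00202051, -0.00109984,
        0.00027343,  0.00069803]), 'joint_torque': array([ 1.11663845e-03, -6.24551654e+01,  2.45464541e-02, -3.90719533e+01,
       -6.13100454e-02,  3.66160506e-02,  6.89804710e-05]), 'ee_pos': array([ 0.20464073, -0.59018776,  0.22183583]), 'eef_rot': array([ 9.86104346e-01,  1.66125868e-01, -1.38645910e-04, -6.28691819e-04]), 'ft_force': array([ 0.08631878,  0.12510888, -0.87827499]), 'torque': array([ 0.00679531,  0.04227357, -0.06968789]), 'grip_force': 0.0, 'width': 0.08682132771773268}
```

View pics/scene0.png

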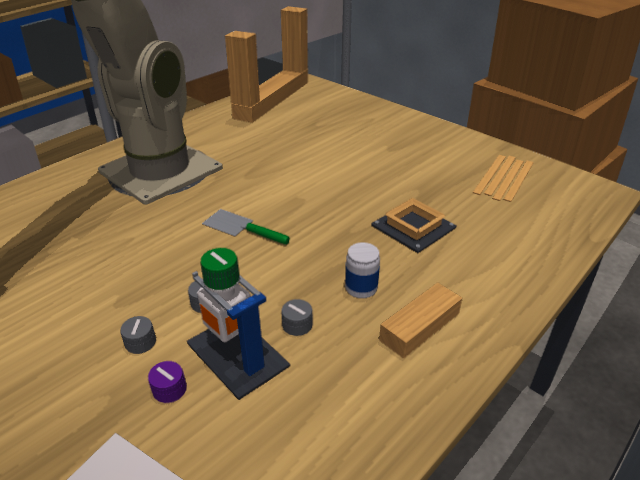

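View pics/top0.png

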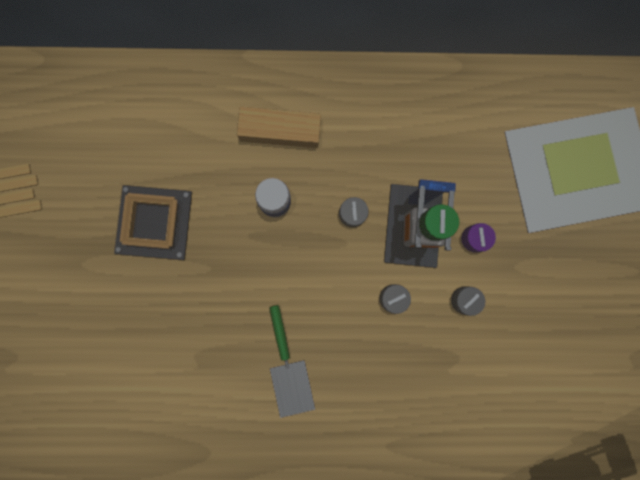

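```bash
cat > h.py <<'E'
import numpy as np, cv2
from scipy.spatial.transform import Rotation as R
from bench import r
def ray(n,p):
    c=r.camera_info(n); K=np.array([[c['fx'],0,c['cx']],[0,c['fy'],c['cy']],[0,0,1]])
    q=cv2.undistortPoints(np.float64(p).reshape(-1,1,2),K,np.array([c['k1'],0,0,0,0]))[:,0]
    d=np.c_[q[:,0],-q[:,1],-np.ones(len(q))]
    return c['origin'],R.from_quat(c['attitude']).apply(d)
def onz(n,p,z):
    o,d=ray(n,p); return o+d*((z-o[2])/d[:,2])[:,None]
def proj(n,X):
    c=r.camera_info(n); K=np.array([[c['fx'],0,c['cx']],[0,c['fy'],c['cy']],[0,0,1]])
    v=R.from_quat(c['attitude']).inv().apply(np.atleast_2d(X)-c['origin'])*[1,-1,-1]
    return cv2.projectPoints(v,np.zeros(3),np.zeros(3),K,np.array([c['k1'],0,0,0,0]))[0][:,0]
def mask(im,lo,hi):
    return cv2.inRange(cv2.cvtColor(im,cv2.COLOR_RGB2HSV),np.array(lo),np.array(hi))
def big(m,x0,y0,x1,y1):
    k=np.zeros_like(m);k[y0:y1,x0:x1]=m[y0:y1,x0:x1]
    cs=cv2.findContours(k,cv2.RETR_EXTERNAL,cv2.CHAIN_APPROX_NONE)[0]
    return max(cs,key=cv2.contourArea)
E
python3 - <<'E'
from h import *
t=cv2.imread('pics/top0.png')[:,:,::-1].copy(); s=cv2.imread('pics/scene0.png')[:,:,::-1].copy()
# green cap
c=big(mask(t,(50,100,30),(75,255,255)),400,190,480,260); e=cv2.minEnclosingCircle(c); print('cap top',e, onz('top',[e[0]],.187))
# stripe
for n,im,b in(('top',t,(425,205,460,240)),('scene',s,(203,249,238,272))):
    m=mask(im,(0,0,120),(180,70,255)); c=big(m,*b); print(n,'stripe',cv2.minAreaRect(c),onz(n,[cv2.minAreaRect(c)[0]],.192))
# nest dark plate / wood
c=big(mask(t,(0,0,0),(180,110,75)),105,170,200,275); q=cv2.minAreaRect(c); print('plate',q); bx=cv2.boxPoints(q); P=onz('top',bx,.006); print(P,P.mean(0))
m=mask(t,(8,100,90),(22,255,255)); c=big(m,118,190,181,250); q=cv2.minAreaRect(c); print('rim',q); P=onz('top',cv2.boxPoints(q),.036); print(P,P.mean(0))
# fork post blue top, 
c=big(mask(t,(105,120,40),(125,255,255)),400,170,470,200); q=cv2.minAreaRect(c); print('post',q); P=onz('top',cv2.boxPoints(q),.15); print(P,P.mean(0))
a=cv2.resize(t[170:280,375:485],(600,600),interpolation=cv2.INTER_CUBIC); cv2.imwrite('pics/c1.png',a[:,:,::-1])
E
```

```text
cap top ((441.0882263183594, 221.5), 17.270248413085938) [[ 0.59331957 -0.25078093  0.187     ]]
top stripe ((442.5, 221.0), (22.0, 3.0), 90.0) [[ 0.59345666 -0.25140007  0.192     ]]
scene stripe ((218.22305297851562, 257.7100524902344), (18.779090881347656, 4.14603328704834), 37.5685920715332) [[ 0.59423488 -0.25372909  0.192     ]]
plate ((152.78688049316406, 222.3442840576172), (70.98003387451172, 68.98824310302734), 5.19442892074585)
[[0.55183319 0.30142951 0.006     ]
 [0.68007786 0.29519734 0.006     ]
 [0.66908254 0.1636312  0.006     ]
 [0.54080272 0.17154334 0.006     ]] [0.61044908 0.23295035 0.006     ]
rim ((148.23779296875, 220.35977172851562), (52.01325607299805, 51.68196105957031), 6.340191841125488)
[[0.56878899 0.28060439 0.036     ]
 [0.66139106 0.27418107 0.036     ]
 [0.65173116 0.18141053 0.036     ]
 [0.55914722 0.18872513 0.036     ]] [0.61026461 0.23123028 0.036     ]
post ((436.4616394042969, 185.86439514160156), (33.34210205078125, 7.9037017822265625), 6.009006023406982)
[[ 0.65045962 -0.22857098  0.15      ]
 [ 0.66298128 -0.23005337  0.15      ]
 [ 0.65791464 -0.28236919  0.15      ]
 [ 0.64538973 -0.28080655  0.15      ]] [ 0.65418632 -0.25545002  0.15      ]
```

View pics/c1.png

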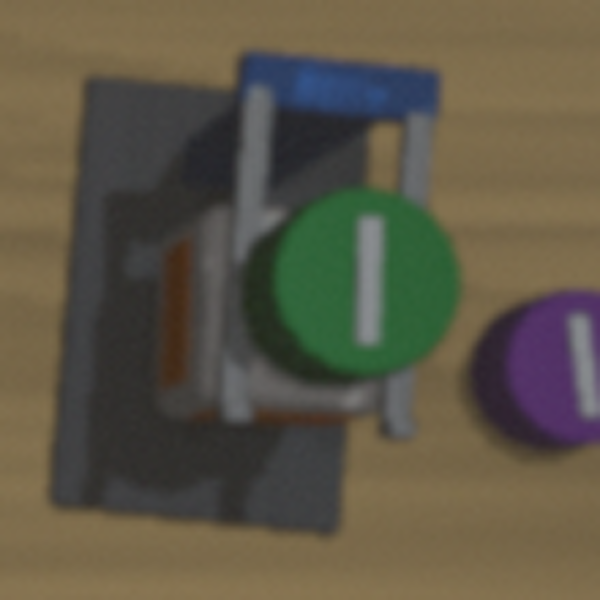

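Request:
arm_command(moves=[3.5, -1.4, -0.3, 0, 3.5, -1.4, -0.3, 0, 3.5, -1.4, -0.3, 0, 3.5, -1.4, -0.3, 0, 3.5, -1.4, -0.3, 0, 3.5, -1.4, -0.3, 0, 3.5, -1.4, -0.3, 0, 3.5, -1.4, -0.3, 0, 3.5, -1.4, -0.3, 0, 3.5, -1.4, -0.3, 0, 3.5, -1.4, -0.3, 0, 3.5, -1.4, -0.3, 0], fingers=100, squeeze=50)

```text
time: 1.1
ee_pos: [0.5475, -0.2928, 0.2584]
eef_rot: [0.986, 0.166, -0.0, -0.0]
ft_force: [0.0, -0.8, 0.5]
width: 0.0871
grip_force: 0.0
```

```bash
cat >> h.py <<'E'
def where():
    s=r.read_state(); M=R.from_quat(s['eef_rot']).as_matrix()
    print('t %.2f'%s['time'],'pos',s['ee_pos'].round(4),'ty yaw %.3f'%np.arctan2(M[1,1],M[0,1]),'zax',M[:,2].round(4),'F',s['ft_force'].round(1),'T',s['torque'].round(2),'w %.4f g %.1f'%(s['width'],s['grip_force']),'j',s['joint_positions'].round(2)); return s,M
def to(T,yaw=None):
    s,M=where(); print('tool cm',(M.T@(np.array(T)-s['ee_pos'])*100).round(2))
    if yaw is not None: print('turn deg',round(-np.degrees(yaw-np.arctan2(M[1,1],M[0,1])),1))
E
python3 - <<'E'
from h import *
to([.594,-.252,.25],-.1)
# prong lines in crop -> top px, z=.15 ; plate edge; pot patch edge
k=110/600
f=lambda P:np.array(P)*k+[375,170]
for n,P,z in(('prL',[(238,415),(258,90)],.15),('prR',[(398,420),(419,115)],.15),('plate',[(53,505),(90,78)],.006),('patch',[(162,385),(185,240)],.1)):
    X=onz('top',f(P),z); d=X[1]-X[0]; print(n,X[:,:2].round(4).tolist(),'yaw',np.arctan2(d[1],d[0]).round(3))
t=cv2.imread('pics/top0.png')[:,:,::-1].copy()
for nm,c,z in(('plate',big(mask(t,(0,0,0),(180,110,75)),105,170,200,275),.006),('rim',big(mask(t,(8,100,90),(22,255,255)),118,190,181,250),.036)):
    h=cv2.convexHull(c); X=onz('top',h[:,0],z)[:,:2]
    q=cv2.minAreaRect((X*1000).astype(np.float32)); print(nm,q)
E
```

```text
t 1.10 pos [ 0.5475 -0.2928  0.2584] ty yaw -1.237 zax [-4.e-04  1.e-04 -1.e+00] F [ 0.  -0.8  0.5] T [-0.03 -0.03 -0.07] w 0.0871 g 0.0 j [ 0.67  0.33 -0.32  1.4   0.1   1.43 -0.89]
tool cm [ 5.73 -2.33  0.84]
turn deg -65.2
prL [[0.5592, -0.226], [0.653, -0.2331]] yaw -0.075
prR [[0.5581, -0.2718], [0.6461, -0.2795]] yaw -0.088
plate [[0.5381, -0.1977], [0.6856, -0.2116]] yaw -0.094
patch [[0.5717, -0.2151], [0.6163, -0.2227]] yaw -0.168
plate ((610.4356689453125, 232.10643005371094), (129.63156127929688, 128.08189392089844), 85.37709045410156)
rim ((610.3295288085938, 231.275634765625), (92.91410827636719, 92.16201782226562), 85.38282012939453)
```

Request:
arm_command(moves=[2.9, -1.2, 0.2, 0, 2.9, -1.2, 0.2, 0, 0, 0, 0.2, -6.5, 0, 0, 0.2, -6.5, 0, 0, 0, -6.5, 0, 0, 0, -6.5, 0, 0, 0, -6.5, 0, 0, 0, -6.5, 0, 0, 0, -6.5, 0, 0, 0, -6.5, 0, 0, 0, -6.5, 0, 0, 0, -6.5])

```text
time: 2.1
ee_pos: [0.5933, -0.2525, 0.2501]
eef_rot: [0.741, 0.672, -0.0, -0.0]
ft_force: [-1.0, -0.1, 0.2]
width: 0.087
grip_force: 0.0
```

Run:
```python
from h import *
to([.594,-.252,.160],-.1)
t=r.camera('top');s=r.camera('scene')
cv2.imwrite('pics/t1.png',t[:,:,::-1]);cv2.imwrite('pics/s1.png',s[140:300,110:350,::-1].repeat(3,0).repeat(3,1)[:480,:720])
```

```text
t 2.10 pos [ 0.5933 -0.2525  0.2501] ty yaw -0.097 zax [-8.e-04  3.e-04 -1.e+00] F [-1.  -0.1  0.2] T [-0.04 -0.11 -0.  ] w 0.0870 g 0.0 j [ 0.7   0.41 -0.51  1.34  0.2   1.44  0.1 ]
tool cm [0.06 0.08 9.01]
turn deg 0.2
```

View pics/s1.png

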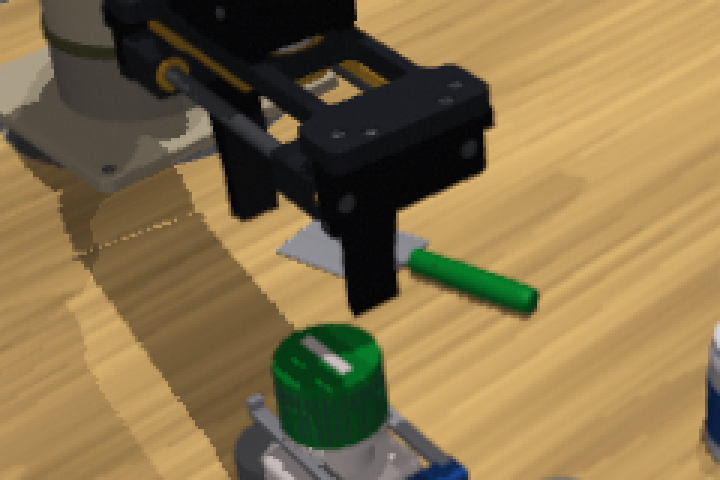

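The open fingers straddle the cap (crop px ~330,390) along the fork's x; going straight down is clear.

Request:
arm_command(moves=[0.05, 0.08, 1.5, 0, 0, 0, 1.5, 0, 0, 0, 1.5, 0, 0, 0, 1.5, 0, 0, 0, 1.0, 0, 0, 0, 1.0, 0, 0, 0, 0.5, 0, 0, 0, 0.5, 0, 0, 0, 0, 0])

```text
time: 2.95
ee_pos: [0.5941, -0.252, 0.1599]
eef_rot: [0.743, 0.67, -0.0, -0.0]
ft_force: [-0.1, 0.1, -0.1]
width: 0.0871
grip_force: 0.0
```

Request:
arm_command(moves=[0, 0, 0, 0, 0, 0, 0, 0, 0, 0, 0, 0, 0, 0, 0, 0, 0, 0, 0, 0, 0, 0, 0, 0, 0, 0, 0, 0, 0, 0, 0, 0, 0, 0, 0, 0], fingers=0, squeeze=45)

```text
time: 3.7
ee_pos: [0.5944, -0.2521, 0.1607]
eef_rot: [0.742, 0.67, 0.0, 0.0]
ft_force: [0.2, 0.8, 0.9]
width: 0.0516
grip_force: 45.0
```

Run:
```python
from h import *
where()
```

```text
t 3.70 pos [ 0.5944 -0.2521  0.1607] ty yaw -0.103 zax [ 2.e-04 -2.e-04 -1.e+00] F [0.2 0.8 0.9] T [ 0.04 -0.03  0.02] w 0.0516 g 45.0 j [ 0.7   0.46 -0.5   1.46  0.23  1.28  0.08]
```

Request:
arm_command(moves=[0, 0, -0.3, 0, 0, 0, -0.4, 0, 0, 0, -0.4, 0, 0, 0, -0.2, 0, 0, 0, 0, 0, 0, 0, 0, 0, 0, 0, 0, 0])

```text
time: 4.28
ee_pos: [0.5942, -0.2521, 0.1733]
eef_rot: [0.742, 0.67, -0.0, -0.0]
ft_force: [-0.3, -0.5, -2.9]
width: 0.0515
grip_force: 45.0
```

Run:
```python
from h import *
where()
t=r.camera('top');s=r.camera('scene')
cv2.imwrite('pics/s2.png',cv2.resize(s[220:360,140:320],None,fx=4,fy=4)[:,:,::-1])
```

```text
t 4.28 pos [ 0.5942 -0.2521  0.1733] ty yaw -0.103 zax [-3.e-04  1.e-04 -1.e+00] F [-0.3 -0.5 -2.9] T [-0.   -0.08  0.04] w 0.0515 g 45.0 j [ 0.7   0.45 -0.5   1.45  0.22  1.3   0.08]
```

View pics/s2.png

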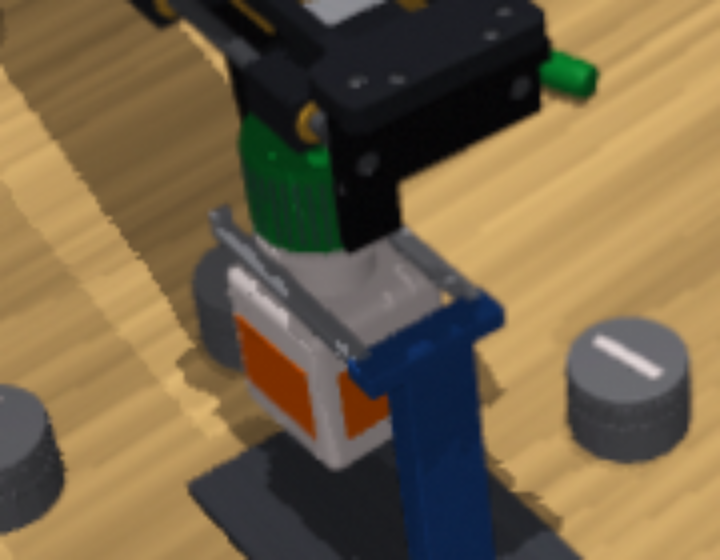

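The pot hangs from the cap, clear of the prongs (crop px ~330,270), with the load shown in the force. Now draw it out level.

Request:
arm_command(moves=[0, -0.4, 0, 0, 0, -0.8, 0, 0, 0, -1, 0, 0, -0.05, -1, 0, 0, 0, -1, 0, 0, -0.05, -1, 0, 0, 0, -1, 0, 0, -0.05, -1, 0, 0, 0, -1, 0, 0, -0.05, -1, 0, 0, 0, -0.7, 0, 0, 0, -0.5, 0, 0])

```text
time: 5.38
ee_pos: [0.4897, -0.2435, 0.1737]
eef_rot: [0.743, 0.67, -0.0, 0.0]
ft_force: [-0.1, 0.8, -3.2]
width: 0.0513
grip_force: 45.0
```

Request:
arm_command(moves=[0, -0.2, 0, 0, 0, 0, -0.8, 0, 0, 0, -1.5, 0, 0, 0, -1.5, 0, 0, 0, -1.5, 0, 0, 0, -1.5, 0, 0, 0, -1.5, 0, 0, 0, -1, 0, 0, 0, -0.5, 0, 0, 0, 0, 0])

```text
time: 6.22
ee_pos: [0.4894, -0.2433, 0.2727]
eef_rot: [0.742, 0.67, 0.0, 0.001]
ft_force: [-0.1, 0.1, -3.3]
width: 0.0515
grip_force: 45.0
```

Run:
```python
from h import *
to([.6104,.2318,.27])
t=r.camera('top');s=r.camera('scene')
cv2.imwrite('pics/t3.png',t[:,:,::-1]);cv2.imwrite('pics/s3.png',s[:,:,::-1])
```

```text
t 6.22 pos [ 0.4894 -0.2433  0.2727] ty yaw -0.102 zax [ 1.7e-03 -8.0e-04 -1.0e+00] F [-0.1  0.1 -3.3] T [-0.04 -0.08 -0.03] w 0.0515 g 45.0 j [ 0.84  0.17 -0.52  1.57  0.09  1.42  0.21]
tool cm [48.49  7.19  0.25]
```

View pics/s3.png

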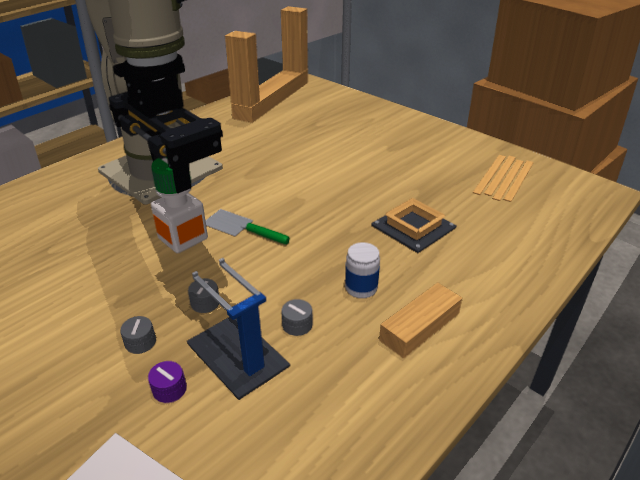

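The pot is clear of the fork, hanging upright (px 178,222), and the fork is empty. Next, over the nest.

Request:
arm_command(moves=[1.5, 0.2, 0, 0, 3, 0.45, 0, 0, 3.2, 0.5, 0, 0, 3.4, 0.5, 0, 0, 3.4, 0.5, 0, 0, 3.4, 0.5, 0, 0, 3.4, 0.5, 0, 0, 3.4, 0.5, 0, 0, 3.4, 0.5, 0, 0, 3.4, 0.5, 0, 0, 3.4, 0.5, 0, 0, 3.4, 0.5, 0, 0])

```text
time: 7.32
ee_pos: [0.584, 0.1333, 0.2704]
eef_rot: [0.743, 0.67, -0.001, -0.0]
ft_force: [1.3, -0.9, -2.9]
width: 0.0513
grip_force: 45.0
```

Request:
arm_command(moves=[3.4, 0.5, 0, 0, 3, 0.45, 0, 0, 2, 0.4, 0, 0, 1.5, 0.3, 0, 0, 0, 0, 0, 0, 0, 0, 2, 0, 0, 0, 2, 0, 0, 0, 2, 0, 0, 0, 1, 0, 0, 0, 0, 0, 0, 0, 0, 0])

```text
time: 8.23
ee_pos: [0.6106, 0.2282, 0.2015]
eef_rot: [0.743, 0.67, -0.0, -0.0]
ft_force: [0.2, 0.7, -2.6]
width: 0.0515
grip_force: 45.0
```

Run:
```python
from h import *
to([.6104,.2318,.20])
t=r.camera('top');s=r.camera('scene')
cv2.imwrite('pics/t4.png',t[:,:,::-1])
a=s[100:260,340:500]
cv2.imwrite('pics/s4.png',cv2.resize(a,(600,600),interpolation=cv2.INTER_CUBIC)[:,:,::-1])
np.save('s4.npy',s)
```

```text
t 8.23 pos [0.6106 0.2282 0.2015] ty yaw -0.103 zax [-8.e-04 -4.e-04 -1.e+00] F [ 0.2  0.7 -2.6] T [-0.03 -0.14  0.06] w 0.0515 g 45.0 j [ 0.1   0.51 -0.75  1.38  0.34  1.39 -0.75]
tool cm [ 0.35 -0.05  0.15]
```

View pics/s4.png

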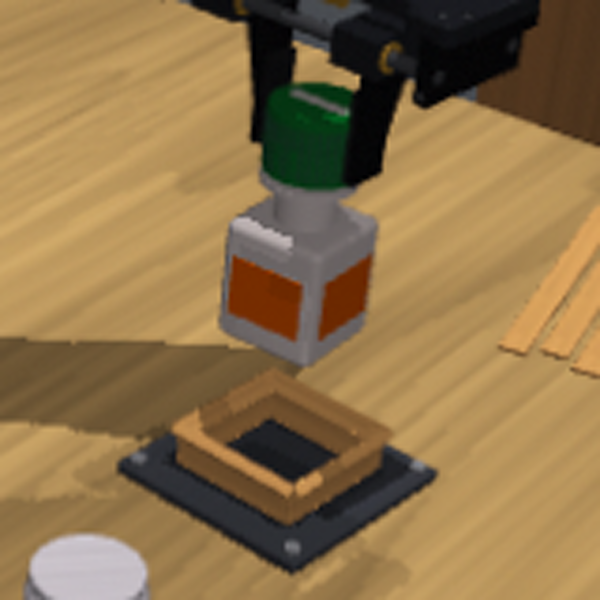

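Run:
```python
from h import *
s=np.load('s4.npy'); a=cv2.resize(s[100:260,340:500],None,fx=8,fy=8,interpolation=cv2.INTER_CUBIC)
m=mask(a,(3,190,80),(14,255,255)); cv2.rectangle(m,(0,740),(1280,1280),0,-1); m[:,:460]=0; m[:,820:]=0
cs=sorted(cv2.findContours(m,cv2.RETR_EXTERNAL,cv2.CHAIN_APPROX_NONE)[0],key=cv2.contourArea)[-2:]
cs.sort(key=lambda c:c[:,0,0].mean())
zb=.0975
for c in cs:
    q=cv2.approxPolyN(c,4,ensure_convex=True)[0].astype(float) if hasattr(cv2,'approxPolyN') else cv2.approxPolyDP(c,20,True)[:,0]
    px=(q+.5)/8-.5+[340,100]; px=px[np.argsort(px[:,0])]
    L=px[:2][np.argsort(px[:2,1])]; Rr=px[2:][np.argsort(px[2:,1])]
    print(cv2.contourArea(c)/64,L.round(1).tolist(),Rr.round(1).tolist())
    for i,h in((0,.050),(1,.016)):
        X=onz('scene',[L[i],Rr[i]],zb+h); d=X[1]-X[0]; print(h,X[:,:2].round(4).tolist(),'len',np.linalg.norm(d).round(4),'yaw mod90',(np.degrees(np.arctan2(d[1],d[0]))+45)%90-45, 'mid',X.mean(0)[:2].round(4))
# nest inner/outer from scene: axis check
print(proj('scene',[[.6104,.2318,.036],[.6104,.2318,.008]]))
```

```text
270.546875 [[401.4, 167.3], [400.3, 182.7]] [[420.1, 175.4], [418.3, 190.4]]
0.05 [[0.586, 0.1998], [0.6307, 0.199]] len 0.0447 yaw mod90 -1.0146363510276046 mid [0.6083 0.1994]
0.016 [[0.5877, 0.1987], [0.6307, 0.1993]] len 0.043 yaw mod90 0.8628292755958711 mid [0.6092 0.199 ]
153.328125 [[426.4, 175.4], [424.3, 190.4]] [[438.7, 167.3], [436.7, 182.1]]
0.05 [[0.6396, 0.2076], [0.6394, 0.2512]] len 0.0436 yaw mod90 0.2842609727251215 mid [0.6395 0.2294]
0.016 [[0.6393, 0.2075], [0.6395, 0.2516]] len 0.044 yaw mod90 -0.22914181672004474 mid [0.6394 0.2295]
[[415.16871653 212.39587241]
 [413.78757934 223.29372173]]
```

```bash
python3 - <<'E'
from h import *
s=cv2.imread('pics/scene0.png')[:,:,::-1].copy()
c=big(mask(s,(0,0,0),(180,120,70)),365,195,462,255)
X=onz('scene',cv2.convexHull(c)[:,0],.006)[:,:2]; print('plate',cv2.minAreaRect((X*1000).astype(np.float32)))
c=big(mask(s,(8,120,110),(20,255,255)),382,196,448,236)
print(cv2.boundingRect(c),cv2.contourArea(c))
s=cv2.imread('pics/s3.png')[:,:,::-1].copy()
a=cv2.resize(s[180:260,130:220],None,fx=8,fy=8,interpolation=cv2.INTER_CUBIC)
m=mask(a,(3,190,80),(14,255,255))
cs=sorted(cv2.findContours(m,cv2.RETR_EXTERNAL,cv2.CHAIN_APPROX_NONE)[0],key=cv2.contourArea)[-2:]
for c in cs:
    q=cv2.approxPolyN(c,4,ensure_convex=True)[0].astype(float)
    px=(q+.5)/8-.5+[130,180]; px=px[np.argsort(px[:,0])]
    L=px[:2][np.argsort(px[:2,1])]; Rr=px[2:][np.argsort(px[2:,1])]
    for i,h in((0,.050),(1,.016)):
        P=onz('scene',[L[i],Rr[i]],.169+h); d=P[1]-P[0]; print(h,P[:,:2].round(4).tolist(),np.degrees(np.arctan2(d[1],d[0])).round(1),np.linalg.norm(d).round(4))
# left (pot +y? ) patch in top t4
E
python3 -c "
import cv2;t=cv2.imread('pics/t4.png');cv2.imwrite('pics/t4c.png',cv2.resize(t[160:280,80:220],(700,600),interpolation=cv2.INTER_CUBIC))"
```

```text
plate ((612.1598510742188, 227.4911346435547), (134.51194763183594, 131.53944396972656), 85.599609375)
(382, 196, 66, 37) 1782.5
0.05 [[0.4673, -0.2755], [0.511, -0.2768]] -1.6 0.0438
0.016 [[0.4662, -0.275], [0.511, -0.2769]] -2.4 0.0448
0.05 [[0.5203, -0.2689], [0.5227, -0.2256]] 86.9 0.0433
0.016 [[0.5194, -0.2681], [0.5221, -0.2256]] 86.3 0.0426
```

View pics/t4c.png

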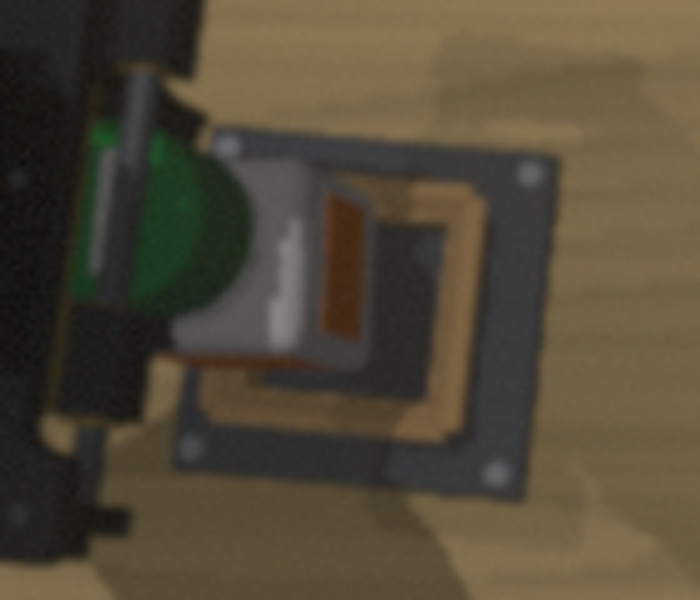

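Run:
```python
from h import *
f=lambda x,y:(x/5+80-.4,y/5+160-.4)
print('patch bot',onz('top',[f(364,197),f(359,340)],.1135)); print('patch top',onz('top',[f(327,192),f(322,337)],.1475))
print('nest corners plate top',onz('top',[f(558,153),f(523,499),f(174,470)],.006).round(4))
print('rim outer',onz('top',[f(487,195),f(452,440),f(202,420)],.036).round(4))
# scene crop: screws & rim
g=lambda x,y:(x*160/600+340-.4,y*160/600+100-.4)
print('scene rim', onz('scene',[g(172,430),g(296,492),g(392,432),g(275,371)],.036).round(4))
print('scene plate', onz('scene',[g(118,464),g(293,560),g(437,472)],.006).round(4))
```

```text
patch bot [[0.63569678 0.19925583 0.1135    ]
 [0.5888818  0.19923815 0.1135    ]]
patch top [[0.63145529 0.19936131 0.1475    ]
 [0.58614237 0.19926127 0.1475    ]]
nest corners plate top [[0.671  0.1638 0.006 ]
 [0.5417 0.1731 0.006 ]
 [0.5516 0.3013 0.006 ]]
rim outer [[0.6498 0.1812 0.036 ]
 [0.5615 0.191  0.036 ]
 [0.568  0.2798 0.036 ]]
scene rim [[0.5692 0.1833 0.036 ]
 [0.6531 0.1823 0.036 ]
 [0.6599 0.2664 0.036 ]
 [0.5759 0.2729 0.036 ]]
scene plate [[0.5425 0.1715 0.006 ]
 [0.6661 0.1665 0.006 ]
 [0.6799 0.2901 0.006 ]]
```

Request:
arm_command(moves=[0.2, 0.1, 0, 2, 0, 0, 0, 2, 0, 0, 1, 0, 0, 0, 1.5, 0, 0, 0, 1.5, 0, 0, 0, 1.0, 0, 0, 0, 0.5, 0, 0, 0, 0, 0, 0, 0, 0, 0])

```text
time: 9.08
ee_pos: [0.6121, 0.2308, 0.147]
eef_rot: [0.765, 0.644, 0.0, 0.0]
ft_force: [0.9, 0.5, -2.1]
width: 0.0512
grip_force: 45.0
```

Run:
```python
from h import *
where()
t=r.camera('top');s=r.camera('scene')
cv2.imwrite('pics/s5.png',np.hstack([cv2.resize(s[120:260,360:480],(390,455),interpolation=cv2.INTER_CUBIC),cv2.resize(t[160:280,90:195],(398,455),interpolation=cv2.INTER_CUBIC)])[:,:,::-1])
```

```text
t 9.08 pos [0.6121 0.2308 0.147 ] ty yaw -0.172 zax [ 5.e-04  2.e-04 -1.e+00] F [ 0.9  0.5 -2.1] T [-0.03 -0.13 -0.05] w 0.0512 g 45.0 j [ 0.09  0.54 -0.72  1.44  0.36  1.29 -0.84]
```

View pics/s5.png

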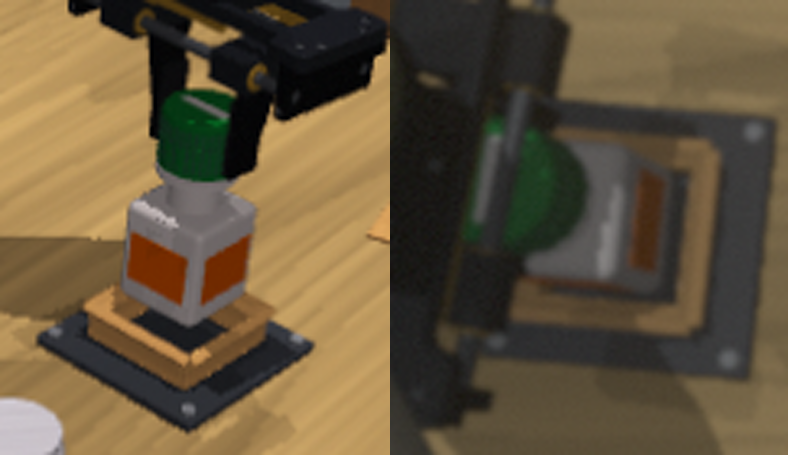

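Pot sits directly over the pocket, sides parallel with the nest (right view, patch at 648,222 parallel to wall at 705,240). Lower it.

Request:
arm_command(moves=[0, 0, 0.5, 0, 0, 0, 0.5, 0, 0, 0, 0.5, 0, 0, 0, 0.5, 0, 0, 0, 0.4, 0, 0, 0, 0.3, 0, 0, 0, 0, 0, 0, 0, 0, 0])

```text
time: 9.85
ee_pos: [0.6118, 0.2306, 0.1194]
eef_rot: [0.765, 0.644, -0.0, -0.0]
ft_force: [0.2, -0.4, -3.0]
width: 0.0514
grip_force: 45.0
```

Request:
arm_command(moves=[0, 0, 0.2, 0, 0, 0, 0.2, 0, 0, 0, 0.2, 0, 0, 0, 0.1, 0, 0, 0, 0, 0, 0, 0, 0, 0])

```text
time: 10.35
ee_pos: [0.6119, 0.2307, 0.1127]
eef_rot: [0.765, 0.644, 0.0, 0.0]
ft_force: [0.5, -0.0, -2.2]
width: 0.0517
grip_force: 45.0
```

Request:
arm_command(moves=[0, 0, 0.1, 0, 0, 0, 0, 0, 0, 0, 0, 0])

```text
time: 10.6
ee_pos: [0.612, 0.2307, 0.1117]
eef_rot: [0.765, 0.644, 0.0, 0.0]
ft_force: [0.3, -0.2, -1.6]
width: 0.0513
grip_force: 45.0
```

Request:
arm_command(moves=[0, 0, 0.1, 0, 0, 0, 0, 0, 0, 0, 0, 0])

```text
time: 10.85
ee_pos: [0.6121, 0.2307, 0.1107]
eef_rot: [0.765, 0.644, 0.0, 0.0]
ft_force: [-0.3, -0.0, 1.0]
width: 0.0512
grip_force: 45.0
```

Request:
arm_command(moves=[0, 0, 0.1, 0, 0, 0, 0, 0, 0, 0, 0, 0])

```text
time: 11.1
ee_pos: [0.6121, 0.2308, 0.1107]
eef_rot: [0.765, 0.644, 0.0, 0.0]
ft_force: [-1.9, -1.0, 8.6]
width: 0.0514
grip_force: 45.0
```

Request:
arm_command(moves=[0, 0, -0.05, 0, 0, 0, 0, -2, 0, 0, 0, -4, 0, 0, 0, -5, 0, 0, 0, -5, 0, 0, 0, -5, 0, 0, 0, -5, 0, 0, 0, -4, 0, 0, 0, 0], squeeze=55)

```text
time: 11.85
ee_pos: [0.6116, 0.2319, 0.1107]
eef_rot: [0.571, 0.821, 0.001, -0.0]
ft_force: [-2.9, 1.6, 5.7]
width: 0.0511
grip_force: 55.0
```

Run:
```python
from h import *
where()
t=r.camera('top');s=r.camera('scene')
cv2.imwrite('pics/s6.png',np.hstack([cv2.resize(s[120:260,360:480],(390,455),interpolation=cv2.INTER_CUBIC),cv2.resize(t[160:280,90:195],(398,455),interpolation=cv2.INTER_CUBIC)])[:,:,::-1])
```

```text
t 11.85 pos [0.6116 0.2319 0.1107] ty yaw 0.356 zax [ 2.0e-04  1.8e-03 -1.0e+00] F [-2.9  1.6  5.7] T [ 0.45  0.38 -0.23] w 0.0511 g 55.0 j [ 0.14  0.61 -0.81  1.48  0.45  1.25 -0.36]
```

View pics/s6.png

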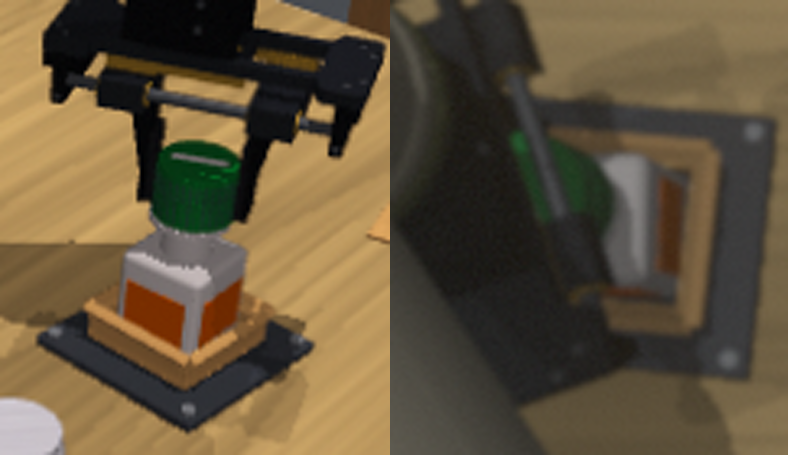

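Pot seated in the nest, turned a few degrees against its walls; the stripe (left view 200,160) turned with the fingers, and the torque reads about 0.25 N m. Continue.

Request:
arm_command(moves=[0, 0, 0, -4, 0, 0, 0, -5, 0, 0, 0, -5, 0, 0, 0, -5, 0, 0, 0, -5, 0, 0, 0, -5, 0, 0, 0, -5, 0, 0, 0, -5, 0, 0, 0, -3, 0, 0, 0, 0, 0, 0, 0, 0])

```text
time: 12.87
ee_pos: [0.6113, 0.2323, 0.111]
eef_rot: [0.24, 0.971, 0.001, -0.0]
ft_force: [-3.8, 2.4, 7.3]
width: 0.0509
grip_force: 55.0
```

Run:
```python
from h import *
where()
t=r.camera('top');s=r.camera('scene')
cv2.imwrite('pics/s7.png',s[:,:,::-1]);cv2.imwrite('pics/t7.png',t[:,:,::-1])
a=cv2.resize(s[100:260,340:500],None,fx=8,fy=8,interpolation=cv2.INTER_CUBIC)
m=mask(a,(3,190,80),(14,255,255)); m[:,:360]=0; m[:,820:]=0
cs=sorted(cv2.findContours(m,cv2.RETR_EXTERNAL,cv2.CHAIN_APPROX_NONE)[0],key=cv2.contourArea)[-2:]
for c in cs:
    q=cv2.approxPolyN(c,4,ensure_convex=True)[0].astype(float); px=(q+.5)/8-.5+[340,100]; px=px[np.argsort(px[:,0])]
    L=px[:2][np.argsort(px[:2,1])]; Rr=px[2:][np.argsort(px[2:,1])]
    X=onz('scene',[L[0],Rr[0]],.058); d=X[1]-X[0]; print(px.round(1).tolist(),'yaw',(np.degrees(np.arctan2(d[1],d[0]))+45)%90-45,np.linalg.norm(d))
# stripe yaw
m=mask(s,(0,0,110),(180,60,255)); c=big(m,405,155,440,180); print(cv2.minAreaRect(c)); 
ln=cv2.fitLine(c,cv2.DIST_L2,0,.01,.01).ravel(); X=onz('scene',[ln[2:]-6*ln[:2],ln[2:]+6*ln[:2]],.142); d=X[1]-X[0]; print('stripe yaw',np.degrees(np.arctan2(d[1],d[0])))
```

```text
t 12.87 pos [0.6113 0.2323 0.111 ] ty yaw 1.086 zax [-2.0e-04  2.1e-03 -1.0e+00] F [-3.8  2.4  7.3] T [ 0.63  0.8  -0.23] w 0.0509 g 55.0 j [ 0.22  0.66 -0.94  1.47  0.54  1.28  0.31]
[[420.6, 227.1], [422.7, 212.7], [432.4, 218.6], [434.3, 205.1]] yaw -2.441970065315445 0.04015540596516118
[[397.4, 217.7], [399.1, 205.9], [414.8, 227.1], [416.7, 213.6]] yaw 2.71765903477052 0.04259323344439875
((420.5, 169.0), (1.0, 0.0), 180.0)
stripe yaw 43.89783578613967
```

Request:
arm_command(moves=[0, 0, -0.1, 0, 0, 0, -0.2, 0, 0, 0, -0.2, 0, 0, 0, 0, 0, 0, 0, 0, 0])

```text
time: 13.38
ee_pos: [0.6119, 0.2305, 0.1151]
eef_rot: [0.241, 0.971, -0.0, 0.0]
ft_force: [-0.9, 0.6, -0.2]
width: 0.051
grip_force: 55.0
```

Run:
```python
from h import *
where()
t=r.camera('top');s=r.camera('scene')
cv2.imwrite('pics/s8.png',cv2.resize(s[120:260,360:480],None,fx=5,fy=5,interpolation=cv2.INTER_CUBIC)[:590,:,::-1])
```

```text
t 13.38 pos [0.6119 0.2305 0.1151] ty yaw 1.084 zax [ 2.e-04 -1.e-04 -1.e+00] F [-0.9  0.6 -0.2] T [ 0.24  0.12 -0.04] w 0.0510 g 55.0 j [ 0.22  0.66 -0.94  1.47  0.54  1.29  0.31]
```

View pics/s8.png

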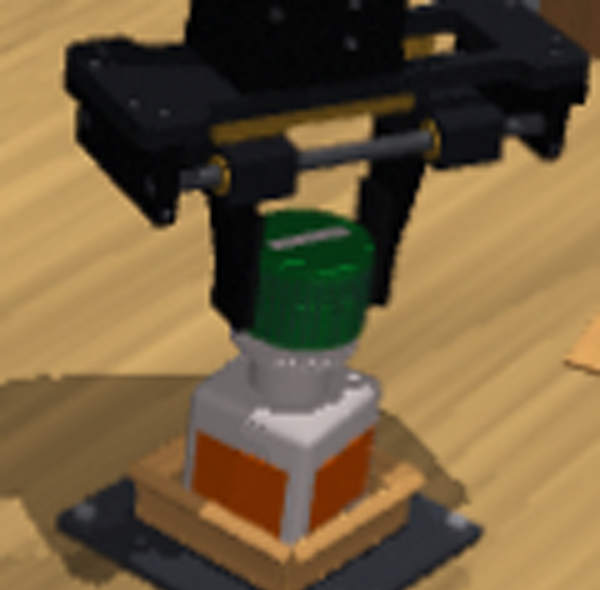

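The cap has come up past its play with no load, and the pot stays in the nest. Raise to about 15 mm above the mouth.

Request:
arm_command(moves=[0, 0, -0.2, 0, 0, 0, -0.3, 0, 0, 0, -0.3, 0, 0, 0, -0.3, 0, 0, 0, -0.3, 0, 0, 0, -0.3, 0, 0, 0, -0.3, 0, 0, 0, -0.3, 0, 0, 0, -0.2, 0, 0, 0, 0, 0, 0, 0, 0, 0, 0, 0, 0, 0])

```text
time: 14.48
ee_pos: [0.6118, 0.2306, 0.1399]
eef_rot: [0.241, 0.971, -0.0, -0.0]
ft_force: [-0.6, -0.4, -0.8]
width: 0.0513
grip_force: 55.0
```

Run:
```python
from h import *
where()
s=r.camera('scene'); 
cv2.imwrite('pics/s9.png',cv2.resize(s[110:270,340:500],(600,600),interpolation=cv2.INTER_CUBIC)[:,:,::-1])
```

```text
t 14.48 pos [0.6118 0.2306 0.1399] ty yaw 1.084 zax [-1.e-04 -2.e-04 -1.e+00] F [-0.6 -0.4 -0.8] T [ 0.07 -0.16 -0.01] w 0.0513 g 55.0 j [ 0.23  0.64 -0.96  1.44  0.52  1.33  0.32]
```

View pics/s9.png

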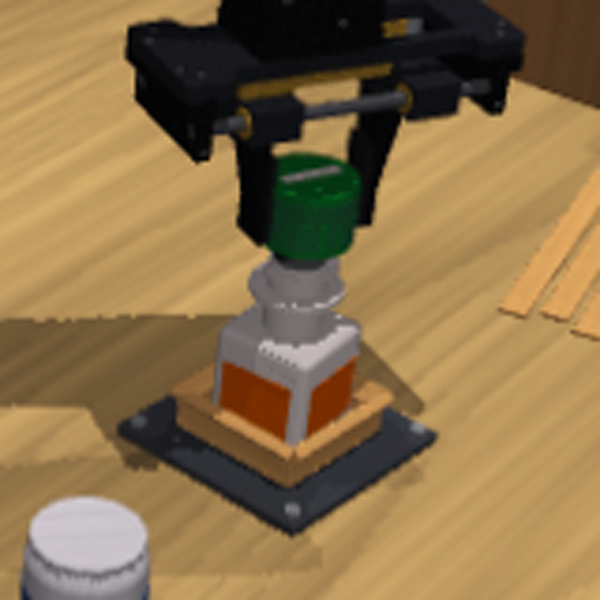

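The cap is held level above the neck, with the seal disc (300,262) left on the mouth and the pot standing in the nest.

```bash
python3 -c "
from bench import r
print(r.close_job())"
```

```text
the job is handed in; nothing more can be done
None
```

The job is handed in at about 14.5 s of the 53 s: the pot stands in the nest, the green cap is unscrewed (about 68° relative to the pot) and held level about 15 mm above the mouth. The other things were not touched.

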